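# Pack and stack the two counter trays

### The job

Pack the two grey stacking trays: take the sugar shaker out of the lower tray, because it is too tall to stack over, and stand it upright on the bare counter, and lay the carton that stands alone in the middle of the counter flat in the lower tray in its place. Then set the tray with the carrying handle, its two chocolate bars still in it, on top of the lower tray with both cut-down fronts on the same side, so that all four corner lugs drop fully home in the sockets. Lower it on, do not drop it, do not tip the shaker over, and leave the jam jar, the honey jar and the bell where they stand.

Things in the scene. Friction and masses are not known exactly. Their poses are not given: they have to be found in the camera images.
- lower_tray: Lower tray, grey plastic, no handle, 150 (x) x 200 (y) x 84 mm high, about 0.9 kg, loose. Origin: centre of its underside, counter level. x points from the cut-down front wall (44 mm high, at -x) to the full rear wall; y along its length; z up. Walls up to 6 mm thick; floor top 14 mm above the origin; inside 140 x 189 mm. Between the corner posts 94 mm wide in x.
- rim (a point): Centre of the lower tray's mouth, 84 mm above its origin, level with the tops of the corner posts and of the side and rear walls (5.5 mm thick at most).
- upper_tray: Upper tray, same plastic and footprint, with a carrying handle on its centre wall (along y); walls 58 mm high, cut-down front wall (34 mm) at -x; 0.4 to 0.65 kg. Origin: centre of its underside at the tips of its lugs; underside of the floor 10 mm, floor top 14 mm above. Axes as the lower tray's. Seated, its origin is 74 mm above the lower tray's, axes parallel and pointing the same way.
- handle (a point): Middle of the carrying handle's grip bar, 109 mm above the upper tray's origin, over its centre. The bar runs along the tray's y: 126 mm long, 16 mm thick (x), 24 mm tall, with an open hand slot 28 mm high below it over the middle 90 mm.
- bar_front: Chocolate bar in a dark wrapper with red ends, 57 x 160 x 12 mm, 56 g, lying in the upper tray's front compartment, long side along the tray. Origin: centre of its underside.
- bar_rear: The same kind of chocolate bar, lying in the upper tray's rear compartment. Origin: centre of its underside.
- shaker: Glass sugar shaker with a metal top, 44 mm diameter, 90 mm tall, about 0.1 kg, standing in the lower tray at the start. Its cap is straight, 34 mm diameter, from 66 to 78 mm up, then domed; the glass is 43 mm wide 30 mm up and tapers to 32 mm under the cap. Origin: centre of its underside, z up along it.
- carton: Tan cardboard biscuit carton, 68 (x) x 135 (y) x 62 mm high, about 0.16 kg, lying flat on the counter straight in front of the robot, apart from the stack of like cartons at the back. Origin: centre of its underside.
- jam_jar: Jam jar with a yellow lid, 66 mm diameter, 100 mm tall, a bystander at the back on the left. Origin: centre of its underside.
- honey_jar: Honey jar with a red lid, 62 mm diameter, 86 mm tall, a bystander at the back on the right. Origin: centre of its underside.
- bell: Counter service bell, 76 mm diameter, 60 mm tall, a bystander at the back in the middle. Origin: centre of its underside. Fixed things (tea chest with an open drawer, carton stack, row of bottles, tape roll, marker, scissors) stand only beyond x = 0.72 m, y < -0.42 m or y > 0.36 m.
- socket_front (a point): Mouth of one of the two short front sockets, in the top of the lower tray's corner posts: 17 (x) x 21 (y) mm, open down to the tray floor, hollow post 28 x 32 mm. They lie at x = -61, y = +84 (this one) and y = -84 mm from the lower tray's origin, at the rim.
- socket_rear (a point): Mouth of one of the two longer rear sockets of the lower tray: 17 (x) x 37 (y) mm, open down to the tray floor, hollow post 28 x 48 mm. They lie at x = +61, y = +76 (this one) and y = -76 mm from the lower tray's origin, at the rim.
- lug_front (a point): Tip of one of the two short front lugs under the upper tray, 14 (x) x 18 (y) mm, 10 mm long, the tip tapered by 3 mm all round (1.5 mm play all round when home). They lie at x = -61, y = +84 (this one) and -84 mm from its origin.
- lug_rear (a point): Tip of one of the two longer rear lugs under the upper tray, 14 (x) x 34 (y) mm, otherwise alike, at x = +61, y = +76 (this one) and -76 mm from its origin. The long lugs do not enter the short sockets, so the tray seats only one way round.
Things that resemble listed ones, but are neither listed nor needed, are in the scene too. What is shaped like the shaker but green or orange is not meant.

How it is judged:
By the outcome, as a careful person would: the job done as asked, in the order asked, and still so for the second after the job is handed in, with the robot touching nothing.
It also fails if it takes over 72 s, if anything falls off the work surface, if the arm or the gripper's body presses on something with over 40 N, if the wrist force passes 120 N, or if a joint passes its speed limit or range.

### The arm

A 7-joint arm with a two-finger parallel gripper is mounted at the origin on a cart in front of the work surface, level with it; the furniture and walls round the work are solid. World frame = base frame: x ahead of the robot, y to its left, z up, the work surface at z = 0. Lengths are in mm, angles in rad, forces in N, time in s.
With the tool pointing down it reaches from about 400 to 875 mm from the base axis. Payload 4.4 kg.
Tool frame: the origin (TCP) lies at the centre of the arm's flange, where the gripper is bolted on; the fingertips stand 173 mm ahead of it and the grasp point (between the pads) lies 155 mm ahead of it; z points along the fingers, y is the line along which they close (so a half turn about z gives the same grasp; the last joint's range is limited). The gripper opens to 85 mm and grips with 20 to 120 N. Pads are 22 mm wide; open, the fingers measure 114 mm over their backs; the gripper's body (76 mm by 85 mm) begins 54 mm behind the grasp point. The pads swing forward as they close: fully open they stand 13 mm farther back than shut.
Start: joints at [1.257, 0.628, 0.038, 1.517, -0.027, 0.996, -0.02], TCP at [159.447, -630.152, 404.713] pointing down, gripper open.
Joint ranges: [-3.06, 3.06], [-0.37, 2.12], [-1.25, 1.32], [0.18, 2.47], [-1.1, 4.24], [0.23, 1.98], [-2.94, 2.94]. Speed limits (rad/s): [2.57, 2.57, 3.14, 3.14, 3.14, 3.14, 3.14].

### API

Orientations are given as a rotation vector (axis times angle).
In Python, from rig import env gives the robot as it stands.
- The arm moves only by the tool servo_tool, never from a script. Its argument "commands" is a list of rows, each a list of 7 numbers: the turn, a rotation vector about the tool's x, y, z in rad, then the shift along the tool's x, y, z in mm, then the finger opening in mm, from 0 to 85.4. A call has 1 to 8 rows; each row shifts and turns the commanded pose from where the row before left it, along the tool's axes as they then stand; what a row does not reach is not made up. A row lasts 1/10 s, in which the tool goes at most 50 mm and 8.59 degrees, less where a joint would pass 70% of its speed; a pose out of reach is approached as far as the arm can. A call is refused whole if a number of a shift passes 50 or a number of a turn 0.15, either way. A call with a gripper value outside its range is refused whole. The fingers move at their own pace and stop on an object; "squeeze" is the grip in N (left out, the last holds). Time passes only in rows, so rows that do not move let the fingers close. It gives the time, the measured TCP pose, the force, the opening and the grip force at its end, in the units of the state.
- env.get_state(): the state, without advancing time (a new reading comes with each control period).
- env.get_image(name): name is "scene" or "top" or "wrist"; returns (picture, depth): 420x560x3 uint8, blue, green, red; 420x560 float32, mm along the optical axis (not along the pixel's ray), 0 where there is no reading.
- env.camera_info(name): a dict with "fx", "fy", "cx", "cy" (pixels), "extrinsics" (4x4, takes a point from camera to world coordinates). Camera axes: x right, y down, z forward; pixel columns grow to the right and rows downward; lengths in mm; the calibration is good to about 2 mm. A picture is of the moment at which its call begins: read the wrist's pose just before it. camera_info takes no time and is no camera call; for the wrist camera it gives the pose at the moment of the call.
- env.close_job(): hands the job in; it is judged then, once.
The state is a dict: "time": time; "qpos": joint angles; "qd": joint speeds; "joint_efforts": joint torques, N m; "position": TCP position; "orientation": TCP orientation; "contact_force": force on the tool from outside, world axes, zero at the start; "ft_torque": the same for the moment, N m; "gripper_width": finger opening in mm; "finger_force": force on a finger pad.
Only numpy, scipy, OpenCV 4.12 (cv2) and the standard library are available. Lean on these libraries where they do the work, as an engineer would, in place of code of your own. Each camera call takes 0.05 s, during which the arm holds its last target. There are 200 camera calls.

## Working session

There is one attempt and no reset: what is moved stays moved. The work goes in short steps, Python scripts to look and compute and a tool call to move; the robot and the scene stay as the last step left them, time stands still between calls to the robot, and variables do not carry over. Pictures are saved under pics/ and viewed, at most 12 in all, crops included, and the job is handed in when it is done.

Besides the shell and the picture viewer there is one more tool, called after "Request:" as name([rows], argument=value, ...), one row to a line, values as JSON. servo_tool: Moves the arm, as the interface text tells. Its arguments: {"type":"object","properties":{"commands":{"type":"array","items":{"type":"array","items":{"type":"number"}}},"squeeze":{"type":"number"}},"required":["commands"]}

```bash
ls; mkdir -p pics; cat > h.py <<'E'
import numpy as np,cv2,sys
sys.path.insert(0,'.')
from rig import env
from scipy.spatial.transform import Rotation as R
def grab(n,f):
    c=env.camera_info(n); im,d=env.get_image(n); cv2.imwrite('pics/'+f+'.png',im)
    np.savez('pics/'+f,im=im,d=d,K=np.array([c['fx'],c['fy'],c['cx'],c['cy']]),T=np.array(c['extrinsics']))
    return im,d
def cloud(f):
    z=np.load('pics/'+f+'.npz'); d=z['d'];fx,fy,cx,cy=z['K']
    v,u=np.mgrid[:d.shape[0],:d.shape[1]]
    P=np.stack([(u-cx)/fx*d,(v-cy)/fy*d,d],-1)@z['T'][:3,:3].T+z['T'][:3,3]
    P[d==0]=np.nan
    return z['im'],P
E
python3 - <<'E'
from h import *
a,_=grab('scene','scene0');b,_=grab('top','top0')
for n in('scene','top'):
    print(np.array(env.camera_info(n)['extrinsics']).round(2))
print(env.get_state())
E
```

```text
pics
[[-7.90000e-01 -4.80000e-01  3.80000e-01  3.14800e+01]
 [-6.10000e-01  6.00000e-01 -5.20000e-01  7.51260e+02]
 [ 2.00000e-02 -6.40000e-01 -7.70000e-01  1.17196e+03]
 [ 0.00000e+00  0.00000e+00  0.00000e+00  1.00000e+00]]
[[ 2.00000e-02 -9.90000e-01  1.50000e-01  3.36600e+02]
 [-1.00000e+00 -2.00000e-02  1.00000e-02  3.83800e+01]
 [-0.00000e+00 -1.50000e-01 -9.90000e-01  1.58404e+03]
 [ 0.00000e+00  0.00000e+00  0.00000e+00  1.00000e+00]]
{'time': 0.1, 'qpos': array([ 1.25719074,  0.62924927,  0.03845647,  1.51828952, -0.02701674,
        0.99629271, -0.01998627]), 'qd': array([ 0.00163735, -0.00061568, -0.00047377, -0.00238712, -0.00021864,
       -0.00019198,  0.00044161]), 'joint_efforts': array([ 3.06316084e-03, -5.64539909e+01,  1.23069115e+00, -1.93975621e+01,
        1.14043415e-02,  5.41675559e-03, -2.50975995e-05]), 'position': array([ 159.39270282, -629.87440757,  403.87694338]), 'orientation': array([-3.11581668e+00, -3.88037717e-01,  3.50065750e-04]), 'contact_force': array([-0.17563321,  0.49040049,  0.43845382]), 'ft_torque': array([0.03713234, 0.02420791, 0.01409822]), 'finger_force': 0.0, 'gripper_width': 85.79122210750866}
```

View pics/top0.png

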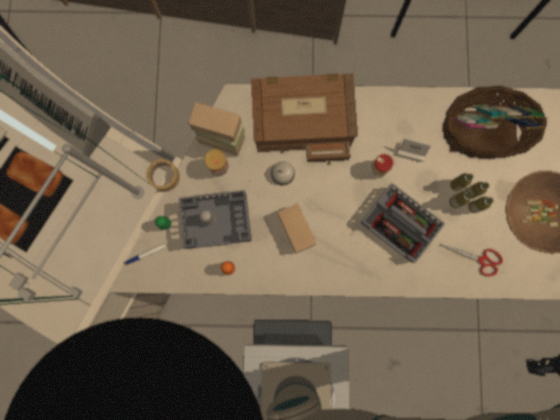

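View pics/scene0.png

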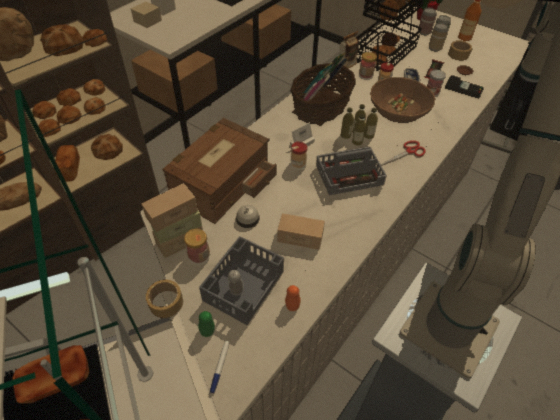

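Top view: the lower tray is at about (215,219) with the clear/metal shaker in it at (206,216). Lookalikes for the shaker are the green one at (163,223) and the orange one at (228,267). The lone carton is at (297,228); the stack at (217,128) is not meant. The handled tray is at (400,222), the jam jar at (215,160), the bell at (283,172) and the honey jar at (384,163).

```bash
python3 - <<'E'
from h import *
im,P=cloud('top0')
def rep(name,u0,u1,v0,v1,z0,z1):
    Q=P[v0:v1,u0:u1].reshape(-1,3);Q=Q[(Q[:,2]>z0)&(Q[:,2]<z1)]
    c,s,a=cv2.minAreaRect(Q[:,:2].astype(np.float32)); print(name,len(Q),np.round(c,1),np.round(s,1),round(a,1),'z',np.percentile(Q[:,2],[5,50,95]).round(1),'med',np.median(Q,0).round(1))
rep('counter',330,350,200,240,-50,50)
rep('lower',172,258,185,255,40,90)
rep('shaker',197,216,206,226,70,110)
rep('carton',270,322,198,258,45,80)
rep('upper',345,450,180,268,35,75)
rep('handle',345,450,180,268,90,125)
rep('orange',215,240,255,280,40,110)
rep('green',150,175,212,236,40,110)
rep('jam',200,230,145,175,85,120);rep('bell',268,298,158,188,20,80);rep('honey',370,398,150,176,70,100)
t=[cv2.resize(im[v:v+75,u:u+100],(400,300),interpolation=cv2.INTER_CUBIC) for u,v in((165,182),(350,182))]
im2,_=cloud('scene0')
t2=[cv2.resize(im2[v:v+75,u:u+100],(400,300),interpolation=cv2.INTER_CUBIC) for u,v in((195,240),(300,130))]
cv2.imwrite('pics/c1.png',cv2.vconcat([cv2.hconcat(t),cv2.hconcat(t2)]))
E
```

```text
counter 796 [ 539.1 -133.4] [126.1  61.7] 0.1 z [-5.6  0.2  6.1] med [ 5.387e+02 -1.338e+02  2.000e-01]
lower 992 [527.7 251.5] [153.6 203.3] 8.0 z [42.9 77.7 87.3] med [546.7 268.4  77.7]
shaker 127 [532.4 275.3] [33.7 33.8] 46.9 z [ 72.3  96.  104.4] med [531.9 274.1  96. ]
carton 1014 [506.4   3.1] [135.3  68.4] 25.2 z [56.5 62.7 68.3] med [505.3   2.6  62.7]
upper 789 [ 528.6 -319.5] [203.5 155.9] 52.5 z [36.9 57.4 70.2] med [ 534.3 -332.2   57.4]
handle 263 [ 528.4 -317.6] [124.3  18.1] 52.8 z [106. 119. 124.] med [ 527.5 -317.2  119. ]
orange 143 [382.5 208.2] [36.1 33.7] 1.3 z [46.8 82.3 91.7] med [381.3 206.1  82.3]
green 152 [515.  411.2] [35.4 35.2] 13.3 z [45.1 80.7 90.7] med [513.1 406.8  80.7]
jam 364 [713.3 251. ] [63.6 83.7] 78.0 z [ 92.8  98.4 104.2] med [702.5 252.2  98.4]
bell 396 [683.2  49.8] [70.  67.9] 85.1 z [24.4 39.9 49.4] med [679.4  49.8  39.9]
honey 277 [ 705.5 -255.7] [54.7 53.1] 0.8 z [78.7 86.2 92.7] med [ 704.2 -256.8   86.2]
```

View pics/c1.png

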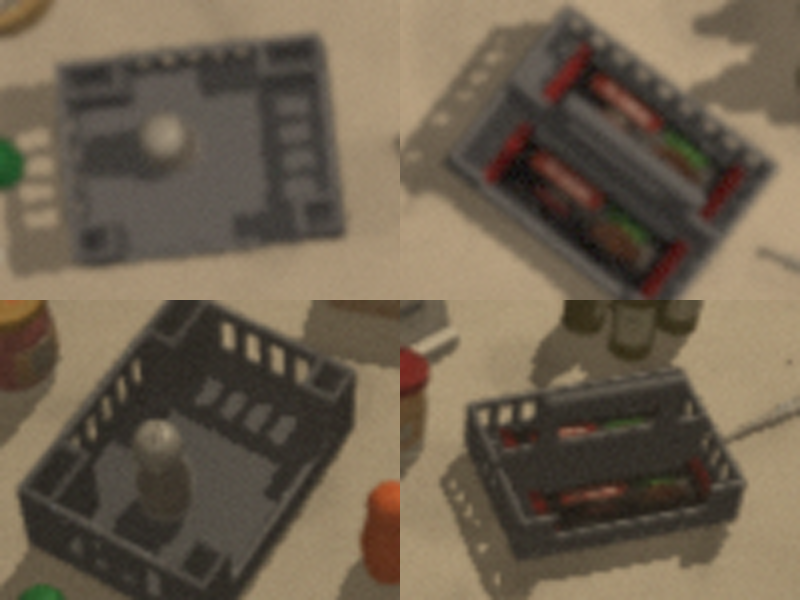

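The crop confirms the clear-glass, metal-capped shaker in the handle-less tray at crop (165,135). The wider rear sockets are at its far (+x) side. Next I'll confirm which side is the upper tray's front.

```bash
cat >> h.py <<'E'
def go(xyz,yawx):
    """grasp-point target (mm), tool-x yaw deg -> print shift in tool axes before the turn & turn about tool z; tool kept vertical"""
    s=env.get_state(); Rm=R.from_rotvec(s['orientation']); p=s['position']+Rm.apply([0,0,155])
    yaw=np.degrees(np.arctan2(Rm.as_matrix()[1,0],Rm.as_matrix()[0,0]))
    G=R.from_euler('z',yawx,degrees=True)*R.from_euler('x',180,degrees=True)
    d=np.array(xyz)-p
    print('t',round(s['time'],2),'grasp',p.round(1),'yaw',round(yaw,2),'tilt z',Rm.as_matrix()[:,2].round(4),'w',round(s['gripper_width'],1),'ff',round(s['finger_force'],1),'F',s['contact_force'].round(1))
    print(' shift(now axes)',Rm.inv().apply(d).round(1),'shift(after turn)',G.inv().apply(d).round(1),'turn',(Rm.inv()*G).as_rotvec().round(4))
E
python3 - <<'E'
from h import *
for f,lab in(('top0','top'),('scene0','scene')):
    im,P=cloud(f); Q=P.reshape(-1,3)
    c=np.array([528.5,-318.5])
    for nm,c,yaw in(('upper',c,-37.5),('lower',np.array([527.7,251.5]),8.0)):
        a=np.radians(yaw); L=(Q[:,:2]-c)@np.array([[np.cos(a),-np.sin(a)],[np.sin(a),np.cos(a)]])
        for lo,hi in((-77,-70),(70,77)):
            m=(L[:,0]>lo)&(L[:,0]<hi)&(abs(L[:,1])<45); print(lab,nm,lo,m.sum(),np.percentile(Q[m,2],[50,80,90,97]).round(1))
go([532,275,200],98)
E
```

```text
top upper -77 125 [24.3 34.5 37.3 39.7]
top upper 70 143 [37.6 57.9 59.5 62.6]
top lower -77 100 [41.8 45.2 47.2 49. ]
top lower 70 146 [55.5 82.5 84.8 87.4]
scene upper -77 129 [15.1 29.5 31.9 34.3]
scene upper 70 35 [52.4 56.3 57.8 58.3]
scene lower -77 129 [27.  42.2 44.1 45.4]
scene lower 70 100 [60.4 81.8 82.7 84. ]
t 0.1 grasp [ 159.3 -629.6  248.9] yaw 14.2 tilt z [-4.0e-04  1.7e-03 -1.0e+00] w 85.8 ff 0.0 F [-0.2  0.5  0.4]
 shift(now axes) [ 583.2 -785.5   50.2] shift(after turn) [843.9 494.9  48.9] turn [-1.4000e-03 -1.2000e-03 -1.4626e+00]
```

Request:
servo_tool([
  [0,0,0,40,-28,0,60],
  [0,0,0,40,-28,0,60],
  [0,0,0,40,-28,0,60],
  [0,0,0,40,-28,0,60],
  [0,0,0,40,-28,0,60],
  [0,0,0,40,-28,0,60],
  [0,0,0,40,-28,0,60],
  [0,0,0,40,-28,0,60],
])

```text
time: 0.9
position: [415.6, -332.8, 404.5]
orientation: [-3.117, -0.388, 0.0]
contact_force: [1.8, -0.4, -0.7]
gripper_width: 60.0
finger_force: 0.0
```

```bash
python3 -c "
from h import *
print(env.get_state()['qpos'].round(3)); go([520,0,250],98)"
```

```text
[ 0.607  0.46   0.023  1.846 -0.014  0.836 -0.687]
t 0.9 grasp [ 415.6 -332.8  249.5] yaw 14.19 tilt z [-3.e-04  2.e-04 -1.e+00] w 60.0 ff 0.0 F [ 1.8 -0.4 -0.7]
 shift(now axes) [ 182.8 -297.    -0.4] shift(after turn) [315.  149.7  -0.5] turn [-4.0000e-04 -0.0000e+00 -1.4628e+00]
```

Request:
servo_tool([
  [0,0,0,23,-37,0,60],
  [0,0,0,23,-37,0,60],
  [0,0,0,23,-37,0,60],
  [0,0,0,23,-37,0,60],
  [0,0,0,23,-37,0,60],
  [0,0,0,23,-37,0,60],
  [0,0,0,23,-37,0,60],
  [0,0,0,23,-37,0,60],
])

```text
time: 1.7
position: [520.7, -0.7, 404.6]
orientation: [3.117, 0.388, -0.001]
contact_force: [0.5, -0.7, 0.3]
gripper_width: 60.3
finger_force: 0.0
```

Request:
servo_tool([
  [0,0,-0.146,0,0,0,60],
  [0,0,-0.146,0,0,0,60],
  [0,0,-0.146,0,0,0,60],
  [0,0,-0.146,0,0,0,60],
  [0,0,-0.146,0,0,0,60],
  [0,0,-0.146,0,0,0,60],
  [0,0,-0.146,0,0,0,60],
  [0,0,-0.146,0,0,0,60],
])

```text
time: 2.5
position: [520.3, -2.5, 404.4]
orientation: [-2.38, -2.05, 0.001]
contact_force: [0.6, -0.4, -1.6]
gripper_width: 60.0
finger_force: 0.0
```

Request:
servo_tool([
  [0,0,-0.146,0,0,0,60],
  [0,0,-0.146,0,0,0,60],
  [0,0,0,40,0,0,60],
  [0,0,0,40,0,0,60],
  [0,0,0,40,0,0,60],
  [0,0,0,0,0,0,60],
])

```text
time: 3.1
position: [502.8, 122.6, 405.0]
orientation: [-2.051, -2.376, -0.005]
contact_force: [-0.7, -0.5, -0.0]
gripper_width: 59.9
finger_force: 0.0
```

```bash
python3 -c "
from h import *
go([532,275,200],98)
grab('wrist','w1');print(np.array(env.camera_info('wrist')['extrinsics']).round(2))"
```

```text
t 3.1 grasp [502.8 123.3 250. ] yaw 98.39 tilt z [ 1.0e-04  4.5e-03 -1.0e+00] w 59.9 ff 0.0 F [-0.7 -0.5 -0. ]
 shift(now axes) [145.6  51.   50.7] shift(after turn) [146.1  50.   50. ] turn [ 0.0007 -0.0044  0.0067]
[[ 9.9000e-01  1.4000e-01  4.0000e-02  4.9293e+02]
 [ 1.4000e-01 -9.5000e-01 -2.8000e-01  1.8998e+02]
 [-0.0000e+00  2.8000e-01 -9.6000e-01  3.7325e+02]
 [ 0.0000e+00  0.0000e+00  0.0000e+00  1.0000e+00]]
```

View pics/w1.png

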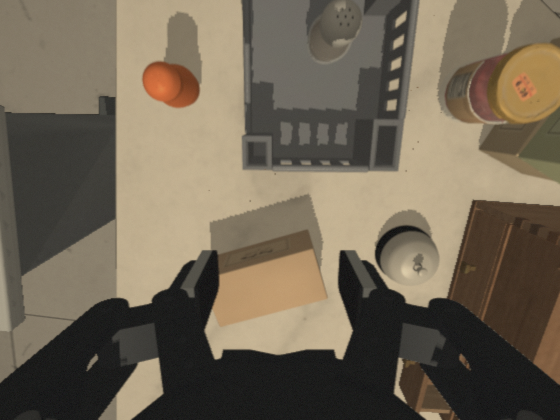

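The wrist view shows the shaker at (345,20) in the lower tray, with the bell at (408,255), the carton at (270,280), the jam jar at (520,85) and the orange lookalike at (165,80), as expected.

```bash
python3 -c "
from h import *
im,P=cloud('w1')
Q=P[0:75,295:375].reshape(-1,3)
for a,b in((78,94),(90,110),(98,108)):
    q=Q[(Q[:,2]>a)&(Q[:,2]<b)]; print(len(q),q.min(0).round(1),q.max(0).round(1),q.mean(0).round(1), cv2.minEnclosingCircle(q[:,:2].astype(np.float32)))
Q=P[150:340,190:350].reshape(-1,3);q=Q[(Q[:,2]>55)&(Q[:,2]<68)];print(cv2.minAreaRect(q[:,:2].astype(np.float32)))
Q=P[100:175,230:430].reshape(-1,3);q=Q[(Q[:,2]>78)&(Q[:,2]<90)];print(cv2.minAreaRect(q[:,:2].astype(np.float32)))
"
```

```text
375 [515.5 260.6  78. ] [549.4 292.9  94. ] [528.5 269.   89.5] ((532.6201782226562, 277.6708679199219), 17.24562644958496)
1464 [515.6 260.6  90.1] [549.4 292.9 104.1] [531.5 275.2  98.1] ((532.5629272460938, 277.7662658691406), 17.13930320739746)
895 [519.1 263.9  98. ] [545.6 290.4 104.1] [532.3 277.3 100.5] ((532.5499877929688, 277.2784423828125), 13.508649826049805)
((514.6035766601562, 53.16727066040039), (215.5919952392578, 130.67205810546875), 88.81961822509766)
((536.6297607421875, 180.1957244873047), (154.0074462890625, 63.84913635253906), 11.384841918945312)
```

Request:
servo_tool([
  [0,0,0,37,13,0,60],
  [0,0,0,37,13,0,60],
  [0,0,0,37,13,0,60],
  [0,0,0,37,13,0,60],
  [0,0,0,0,0,25,60],
  [0,0,0,0,0,25,60],
  [0,0,0,0,0,10,60],
  [0,0,0,0,0,0,60],
], squeeze=30)

```text
time: 3.95
position: [535.5, 268.6, 343.1]
orientation: [-2.066, -2.366, 0.006]
contact_force: [0.3, -0.5, -0.3]
gripper_width: 60.2
finger_force: 0.0
```

```bash
python3 -c "
from h import *
go([532.5,277.5,83],98)
grab('wrist','w2')"
```

```text
t 3.95 grasp [535.  268.2 188.1] yaw 97.76 tilt z [-0.003  -0.0026 -1.    ] w 60.2 ff 0.0 F [ 0.3 -0.5 -0.3]
 shift(now axes) [  9.8  -0.9 105.1] shift(after turn) [  9.6  -1.2 105.1] turn [-0.0033  0.0021 -0.0042]
```

View pics/w2.png

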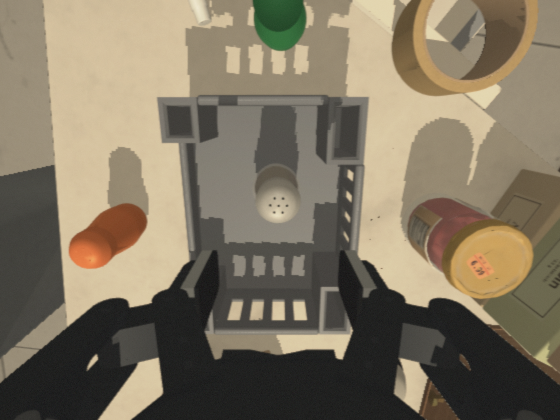

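The tray is fully in view: rear long sockets on the right at (347,128), front ones at (180,120), shaker cap at (277,203).

```bash
python3 -c "
from h import *
im,P=cloud('w2')
Q=P[85:345,150:380].reshape(-1,3);q=Q[(Q[:,2]>79)&(Q[:,2]<88)]
m=abs((q[:,:2]-[532.5,277.5])).max(1)>25
print(cv2.minAreaRect(q[m][:,:2].astype(np.float32)),np.median(q[m],0))
# outer post corners by image pixels
for u,v in((160,98),(367,97),(180,120),(347,128),(277,203)):print(u,v,P[v-2:v+3,u-2:u+3].reshape(-1,3).round(1)[12])
q=P[170:230,250:305].reshape(-1,3);q=q[(q[:,2]>85)&(q[:,2]<110)];print(cv2.minEnclosingCircle(q[:,:2].astype(np.float32)))
"
```

```text
((527.0167236328125, 251.74859619140625), (151.33050537109375, 203.5692138671875), 8.467629432678223) [555.10808022 321.20582082  82.54051766]
160 98 [439.9 339.8  82.6]
367 97 [585.3 360.4  82.7]
180 120 [445.7 325.1  53.4]
347 128 [584.1 337.4  43.8]
277 203 [532.1 279.7 101.5]
((532.7571411132812, 278.0217590332031), 17.18949317932129)
```

Request:
servo_tool([
  [0,0,0,10,-1,15,60],
  [0,0,0,0,0,15,60],
  [0,0,0,0,0,0,60],
  [0,0,0,0,0,0,60],
])

```text
time: 4.4
position: [533.2, 280.2, 315.0]
orientation: [2.064, 2.368, 0.001]
contact_force: [0.7, 0.7, 0.2]
gripper_width: 60.0
finger_force: 0.0
```

```bash
python3 -c "
from h import *
go([532.5,277.5,83],98)"
```

```text
t 4.4 grasp [533.2 280.3 160. ] yaw 97.85 tilt z [ 4.e-04  3.e-04 -1.e+00] w 60.0 ff 0.0 F [0.7 0.7 0.2]
 shift(now axes) [-2.7 -1.1 77. ] shift(after turn) [-2.7 -1.1 77. ] turn [ 0.0004 -0.0002 -0.0026]
```

Request:
servo_tool([
  [0,0,0,-2.5,-1,20,60],
  [0,0,0,0,0,20,60],
  [0,0,0,0,0,20,60],
  [0,0,0,0,0,16,60],
  [0,0,0,0,0,0,60],
  [0,0,0,0,0,0,45],
  [0,0,0,0,0,0,28],
  [0,0,0,0,0,0,28],
], squeeze=30)

```text
time: 5.2
position: [532.9, 277.7, 240.2]
orientation: [2.064, 2.368, 0.004]
contact_force: [-1.2, 0.6, 3.2]
gripper_width: 33.5
finger_force: 28.5
```

Request:
servo_tool([
  [0,0,0,0,0,0,20],
  [0,0,0,0,0,0,20],
  [0,0,0,0,0,0,20],
], squeeze=30)

```text
time: 5.5
position: [532.9, 277.8, 240.1]
orientation: [2.064, 2.368, 0.004]
contact_force: [-0.4, -0.4, 6.6]
gripper_width: 33.9
finger_force: 28.9
```

```bash
python3 -c "
from h import *
go([532.5,277.5,220],98)"
```

```text
t 5.5 grasp [533.2 278.   85.1] yaw 97.85 tilt z [ 0.0022  0.0013 -1.    ] w 33.9 ff 28.9 F [-0.4 -0.4  6.6]
 shift(now axes) [  -0.3   -0.5 -134.9] shift(after turn) [  -0.4   -0.8 -134.9] turn [ 0.0024 -0.001  -0.0026]
```

Request:
servo_tool([
  [0,0,0,0,0,-8,20],
  [0,0,0,0,0,-20,20],
  [0,0,0,0,0,-30,20],
  [0,0,0,0,0,-30,20],
  [0,0,0,0,0,-30,20],
  [0,0,0,0,0,-20,20],
  [0,0,0,-20,-3,0,20],
  [0,0,0,-30,-5,0,20],
])

```text
time: 6.3
position: [530.9, 228.2, 378.1]
orientation: [2.06, 2.372, 0.005]
contact_force: [-0.0, -0.1, -1.2]
gripper_width: 33.4
finger_force: 28.4
```

Request:
servo_tool([
  [0,0,0,-35,-6,0,20],
  [0,0,0,-40,-7,0,20],
  [0,0,0,-40,-7,0,20],
  [0,0,0,-40,-7,0,20],
  [0,0,0,-40,-7,0,20],
  [0,0,0,-40,-7,0,20],
  [0,0,0,-40,-7,0,20],
  [0,0,0,-40,-7,0,20],
])

```text
time: 7.1
position: [519.4, -94.6, 377.1]
orientation: [2.064, 2.368, -0.0]
contact_force: [-0.2, -0.3, -1.0]
gripper_width: 33.2
finger_force: 28.4
```

Request:
servo_tool([
  [0,0,0,-25,-4,0,20],
  [0,0,0,-10,-2,0,20],
  [0,0,0,0,0,0,20],
  [0,0,0,0,0,0,20],
])

```text
time: 7.5
position: [518.8, -126.8, 376.9]
orientation: [-2.062, -2.37, -0.002]
contact_force: [1.2, 0.0, -0.7]
gripper_width: 33.4
finger_force: 28.4
```

```bash
python3 -c "
from h import *
go([520,-125,71],98)"
```

```text
t 7.5 grasp [ 518.9 -126.6  221.9] yaw 97.95 tilt z [ 3.0e-04  1.3e-03 -1.0e+00] w 33.4 ff 28.4 F [ 1.2  0.  -0.7]
 shift(now axes) [  1.2   1.3 150.9] shift(after turn) [  1.4   1.4 150.9] turn [ 0.0005 -0.0012 -0.0009]
```

Request:
servo_tool([
  [0,0,0,0,0,15,20],
  [0,0,0,0,0,30,20],
  [0,0,0,0,0,30,20],
  [0,0,0,0,0,30,20],
  [0,0,0,0,0,25,20],
  [0,0,0,0,0,12,20],
  [0,0,0,0,0,3,20],
  [0,0,0,0,0,0,20],
])

```text
time: 8.3
position: [519.2, -127.4, 232.1]
orientation: [2.062, 2.37, 0.001]
contact_force: [0.9, 0.2, 0.2]
gripper_width: 33.3
finger_force: 28.6
```

Request:
servo_tool([
  [0,0,0,0,0,1.5,20],
  [0,0,0,0,0,1.5,20],
  [0,0,0,0,0,1.5,20],
  [0,0,0,0,0,1,20],
  [0,0,0,0,0,0,20],
])

```text
time: 8.8
position: [518.9, -128.5, 226.6]
orientation: [2.064, 2.367, 0.0]
contact_force: [-0.0, -0.7, 1.8]
gripper_width: 33.2
finger_force: 29.0
```

```bash
python3 -c "
from h import *
go([520,-125,71],98)"
```

```text
t 8.8 grasp [ 519.  -128.5   71.6] yaw 97.84 tilt z [ 7.e-04 -3.e-04 -1.e+00] w 33.2 ff 29.0 F [-0.  -0.7  1.8]
 shift(now axes) [3.4 1.5 0.6] shift(after turn) [3.4 1.5 0.6] turn [ 0.0007  0.0004 -0.0029]
```

Request:
servo_tool([
  [0,0,0,0,0,1,20],
  [0,0,0,0,0,0,20],
  [0,0,0,0,0,0,36],
  [0,0,0,0,0,0,42],
  [0,0,0,0,0,0,60],
  [0,0,0,0,0,0,60],
  [0,0,0,0,0,-10,60],
  [0,0,0,0,0,-30,60],
])

```text
time: 9.6
position: [517.7, -128.1, 264.0]
orientation: [-2.061, -2.365, 0.004]
contact_force: [-0.2, -0.1, 0.1]
gripper_width: 60.0
finger_force: 0.0
```

Request:
servo_tool([
  [0,0,0,0,0,-40,60],
  [0,0,0,0,0,-40,60],
  [0,0,0,0,0,-35,85],
  [0,0,0.146,0,0,0,85],
  [0,0,0.146,0,0,0,85],
  [0,0,0.146,0,0,0,85],
  [0,0,0.146,0,0,0,85],
  [0,0,0.146,0,0,0,85],
])

```text
time: 10.4
position: [518.5, -128.2, 380.9]
orientation: [2.778, 1.467, 0.001]
contact_force: [0.8, -0.1, -0.1]
gripper_width: 85.2
finger_force: 0.0
```

Request:
servo_tool([
  [0,0,0.146,0,0,0,85],
  [0,0,0.146,0,0,0,85],
  [0,0,0.146,0,0,0,85],
  [0,0,0.1,0,0,0,85],
  [0,0,0,0,0,0,85],
])

```text
time: 10.9
position: [518.6, -128.0, 380.8]
orientation: [3.066, 0.686, 0.001]
contact_force: [0.1, 0.1, -0.4]
gripper_width: 84.9
finger_force: 0.0
```

```bash
python3 -c "
from h import *
go([506.4,3.1,200],25)
grab('wrist','w3'); grab('top','t3'); im,P=cloud('t3')
m=(P[...,2]>20)&(P[...,2]<100)&(abs(P[...,0]-519)<45)&(abs(P[...,1]+127)<45);print(m.sum(),np.percentile(P[m],[2,98],0))
m=(P[...,2]>50)&(P[...,2]<75)&(abs(P[...,0]-506)<110)&(abs(P[...,1]-3)<90);print(cv2.minAreaRect(P[m][:,:2].astype(np.float32)))
"
```

```text
t 10.9 grasp [ 518.7 -128.   225.8] yaw 25.21 tilt z [ 4.e-04  0.e+00 -1.e+00] w 84.9 ff 0.0 F [ 0.1  0.1 -0.4]
 shift(now axes) [  44.7 -123.9   25.8] shift(after turn) [  44.3 -124.    25.8] turn [ 0.0002 -0.0004  0.0037]
79 [[ 498.79721544 -143.60792634   26.30312073]
 [ 519.20419493 -112.50948159   90.93300224]]
((506.4371337890625, 3.0469894409179688), (135.48379516601562, 68.31866455078125), 25.505651473999023)
```

View pics/w3.png

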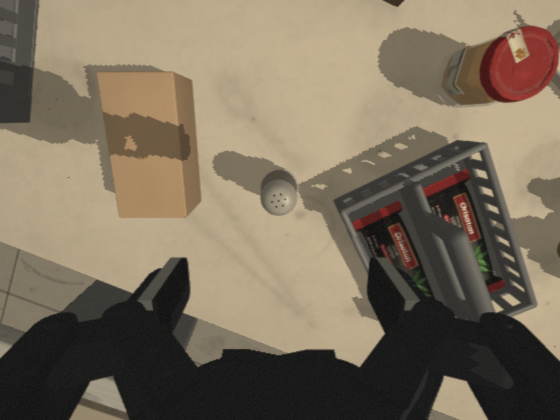

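The shaker stands upright on the bare counter at (280,195). The carton is at (148,145) and the handled tray on the right is fully laden.

```bash
python3 -c "
from h import *
im,P=cloud('w3')
Q=P[60:230,85:215].reshape(-1,3);q=Q[(Q[:,2]>57)&(Q[:,2]<67)];print(cv2.minAreaRect(q[:,:2].astype(np.float32)),np.median(q,0))
"
```

```text
((504.0931396484375, 3.0800399780273438), (134.8205108642578, 69.12503051757812), 25.35881805419922) [510.27462121   3.94290473  61.84656101]
```

Request:
servo_tool([
  [0,0,0,10,-30,0,85],
  [0,0,0,12,-32,0,85],
  [0,0,0,12,-32,0,85],
  [0,0,0,10,-30,0,85],
  [0,0,0,0,0,20,85],
  [0,0,0,0,0,20,85],
  [0,0,0,0,0,20,85],
  [0,0,0,0,0,0,85],
])

```text
time: 11.8
position: [504.7, 2.6, 318.4]
orientation: [-3.064, -0.688, 0.007]
contact_force: [-0.7, 0.8, 1.0]
gripper_width: 84.9
finger_force: 0.0
```

```bash
python3 -c "
from h import *
go([506.4,3.1,40],25.5)
"
```

```text
t 11.8 grasp [504.    2.6 163.4] yaw 25.32 tilt z [-4.8e-03  1.0e-04 -1.0e+00] w 84.9 ff 0.0 F [-0.7  0.8  1. ]
 shift(now axes) [  2.9   0.9 123.4] shift(after turn) [  2.4   0.6 123.4] turn [-0.0022  0.0043 -0.0032]
```

Request:
servo_tool([
  [0,0,0,1,0.5,20,85],
  [0,0,0,0,0,25,85],
  [0,0,0,0,0,25,85],
  [0,0,0,0,0,25,85],
  [0,0,0,0,0,18,85],
  [0,0,0,0,0,8,85],
  [0,0,0,0,0,0,85],
  [0,0,0,0,0,0,66],
], squeeze=40)

```text
time: 12.6
position: [507.4, 2.5, 200.2]
orientation: [-3.066, -0.685, -0.002]
contact_force: [-2.8, 6.6, 7.8]
gripper_width: 72.6
finger_force: 5.1
```

Request:
servo_tool([
  [0,0,0,0,0,0,55],
  [0,0,0,0,0,0,55],
  [0,0,0,0,0,0,55],
  [0,0,0,0,0,0,55],
], squeeze=40)

```text
time: 13.0
position: [507.3, 2.7, 200.5]
orientation: [3.066, 0.686, 0.003]
contact_force: [-0.8, 1.0, 6.2]
gripper_width: 67.5
finger_force: 46.7
```

```bash
python3 -c "
from h import *
go([505,3,200],25.5)
"
```

```text
t 13.0 grasp [507.6   2.8  45.5] yaw 25.21 tilt z [ 2.e-03  3.e-04 -1.e+00] w 67.5 ff 46.7 F [-0.8  1.   6.2]
 shift(now axes) [  -1.9   -1.2 -154.5] shift(after turn) [  -2.2   -1.3 -154.5] turn [ 0.0006 -0.0019 -0.005 ]
```

Request:
servo_tool([
  [0,0,0,0,0,-8,55],
  [0,0,0,0,0,-20,55],
  [0,0,0,0,0,-30,55],
  [0,0,0,0,0,-30,55],
  [0,0,0,0,0,-30,55],
  [0,0,0,0,0,-15,55],
  [0,0,-0.146,0,0,0,55],
  [0,0,-0.146,0,0,0,55],
])

```text
time: 13.8
position: [506.7, 2.5, 333.6]
orientation: [2.929, 1.132, 0.003]
contact_force: [-0.2, 0.4, -1.8]
gripper_width: 67.3
finger_force: 45.9
```

Request:
servo_tool([
  [0,0,-0.146,0,0,0,55],
  [0,0,-0.146,0,0,0,55],
  [0,0,-0.146,0,0,0,55],
  [0,0,-0.146,0,0,0,55],
  [0,0,-0.146,0,0,0,55],
  [0,0,-0.146,0,0,0,55],
  [0,0,-0.108,0,0,0,55],
  [0,0,0,15,3,0,55],
])

```text
time: 14.6
position: [507.3, 15.2, 332.4]
orientation: [2.056, 2.374, -0.004]
contact_force: [-0.5, -0.3, -2.2]
gripper_width: 67.7
finger_force: 45.9
```

Request:
servo_tool([
  [0,0,0,30,7,0,55],
  [0,0,0,38,9,0,55],
  [0,0,0,38,9,0,55],
  [0,0,0,38,9,0,55],
  [0,0,0,38,9,0,55],
  [0,0,0,30,6,0,55],
  [0,0,0,15,3,0,55],
  [0,0,0,0,0,0,55],
])

```text
time: 15.4
position: [525.7, 252.0, 332.5]
orientation: [-2.05, -2.38, -0.002]
contact_force: [0.2, 0.5, -1.5]
gripper_width: 67.3
finger_force: 45.9
```

```bash
python3 -c "
from h import *
go([527,251.7,60],98.3)
grab('wrist','w4')"
```

```text
t 15.4 grasp [525.8 252.1 177.5] yaw 98.5 tilt z [ 3.0e-04  1.1e-03 -1.0e+00] w 67.3 ff 45.9 F [ 0.2  0.5 -1.5]
 shift(now axes) [ -0.7   1.1 117.5] shift(after turn) [ -0.6   1.1 117.5] turn [ 0.0005 -0.001   0.0035]
```

View pics/w4.png

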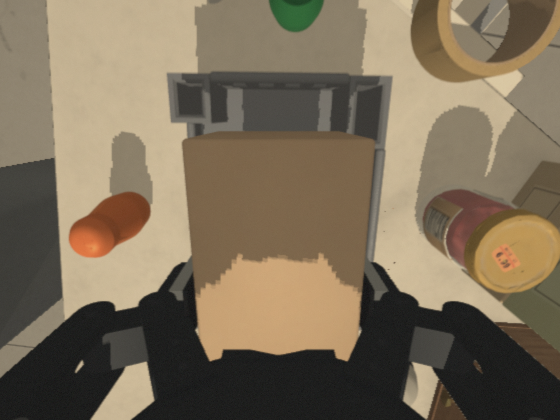

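The carton is held square over the tray with even margins; the tray's far rim runs along row 75, columns 170–390.

Request:
servo_tool([
  [0,0,0,0,1,15,55],
  [0,0,0,0,0,20,55],
  [0,0,0,0,0,20,55],
  [0,0,0,0,0,20,55],
  [0,0,0,0,0,15,55],
  [0,0,0,0,0,12,55],
  [0,0,0,0,0,8,55],
  [0,0,0,0,0,0,55],
])

```text
time: 16.25
position: [527.1, 249.6, 221.2]
orientation: [-2.055, -2.376, 0.003]
contact_force: [-0.0, -0.2, -2.2]
gripper_width: 67.3
finger_force: 45.9
```

Request:
servo_tool([
  [0,0,0,0,0,3,55],
  [0,0,0,0,0,2,55],
  [0,0,0,0,0,2,55],
  [0,0,0,0,0,0,55],
])

```text
time: 16.65
position: [527.3, 250.1, 215.3]
orientation: [2.055, 2.376, 0.0]
contact_force: [0.4, -0.6, -2.7]
gripper_width: 67.1
finger_force: 45.9
```

```bash
python3 -c "
from h import *
go([527,251.7,60],98.3)"
```

```text
t 16.65 grasp [527.3 250.1  60.3] yaw 98.31 tilt z [ 2.e-04  1.e-04 -1.e+00] w 67.1 ff 45.9 F [ 0.4 -0.6 -2.7]
 shift(now axes) [ 1.6 -0.1  0.3] shift(after turn) [ 1.6 -0.1  0.3] turn [ 0.0002 -0.      0.0002]
```

Request:
servo_tool([
  [0,0,0,1.5,0,1,55],
  [0,0,0,0,0,1,55],
  [0,0,0,0,0,0,55],
])

```text
time: 16.95
position: [527.2, 251.8, 214.1]
orientation: [2.054, 2.376, 0.001]
contact_force: [-0.7, -0.9, 5.6]
gripper_width: 67.5
finger_force: 47.0
```

Request:
servo_tool([
  [0,0,0,0,0,0,72],
  [0,0,0,0,0,0,78],
  [0,0,0,0,0,0,80],
  [0,0,0,0,0,-10,80],
  [0,0,0,0,0,-30,80],
  [0,0,0,0,0,-40,80],
  [0,0,0,0,0,-50,80],
  [0,0,0,0,0,-40,80],
])

```text
time: 17.75
position: [527.0, 251.8, 386.5]
orientation: [2.054, 2.376, 0.003]
contact_force: [1.1, 0.4, -0.5]
gripper_width: 79.9
finger_force: 0.0
```

Request:
servo_tool([
  [0,0,0,-40,-8,-10,70],
  [0,0,0,-40,-8,0,60],
  [0,0,0,-20,-4,0,60],
  [0,0,0,0,0,0,60],
])

```text
time: 18.15
position: [521.8, 145.7, 393.9]
orientation: [2.06, 2.369, -0.003]
contact_force: [-0.4, -0.8, -0.2]
gripper_width: 60.2
finger_force: 0.0
```

```bash
python3 -c "
from h import *
go([500,0,240],52.5)
grab('wrist','w5'); im,P=cloud('w5')
m=(P[...,2]>79)&(P[...,2]<88)&(abs(P[...,0]-527)<130)&(abs(P[...,1]-251)<130)
c=P[m][:,:2].astype(np.float32);L=(c-[527,251.7]);m2=(abs(L).max(1)<115);print(cv2.minAreaRect(c[m2]))
m=(P[...,2]>65)&(P[...,2]<79)&(abs(P[...,0]-527)<55)&(abs(P[...,1]-251)<80);print(cv2.minAreaRect(P[m][:,:2].astype(np.float32)),np.percentile(P[m][:,2],[2,50,98]))
"
```

```text
t 18.15 grasp [521.9 145.3 238.9] yaw 97.98 tilt z [ 3.e-04 -3.e-03 -1.e+00] w 60.2 ff 0.0 F [-0.4 -0.8 -0.2]
 shift(now axes) [-140.8  -41.8   -0.7] shift(after turn) [-128.6   71.1   -1.1] turn [0.001  0.0029 0.7937]
((529.6136474609375, 229.11697387695312), (151.5015411376953, 158.16220092773438), 7.76971435546875)
((526.9404296875, 244.85386657714844), (109.92149353027344, 147.2941131591797), 0.06680863350629807) [73.56430169 75.44292356 77.05260335]
```

View pics/w5.png

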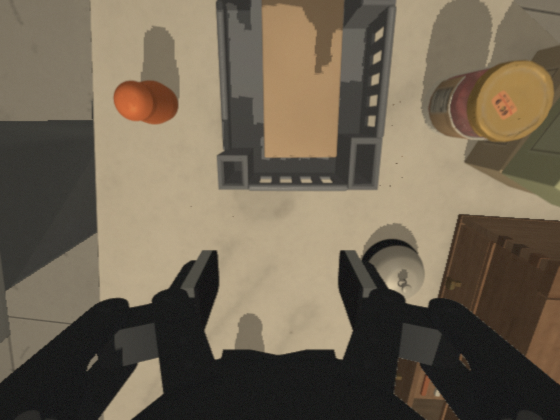

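The carton lies flat in the tray at (300,80), its top at 75.5 mm as it should be (76). Now the upper tray.

Request:
servo_tool([
  [0,0,0,-40,-10,0,60],
  [0,0,0,-40,-10,0,60],
  [0,0,0,-40,-10,0,60],
  [0,0,0,-40,-10,0,60],
  [0,0,0,-40,-10,0,60],
  [0,0,0.14,0,0,0,60],
  [0,0,0.14,0,0,0,60],
  [0,0,0.14,0,0,0,60],
])

```text
time: 19.0
position: [501.7, -54.3, 393.6]
orientation: [-2.509, -1.89, -0.003]
contact_force: [-0.0, 0.3, -1.1]
gripper_width: 59.8
finger_force: 0.0
```

Request:
servo_tool([
  [0,0,0.14,0,0,0,60],
  [0,0,0.14,0,0,0,60],
  [0,0,0.09,0,0,0,60],
  [0,0,0,-20,20,0,60],
  [0,0,0,-25,25,0,60],
  [0,0,0,-25,25,0,60],
  [0,0,0,0,0,0,60],
])

```text
time: 19.7
position: [515.9, -157.2, 393.3]
orientation: [2.812, 1.394, 0.0]
contact_force: [-0.6, -0.6, -0.5]
gripper_width: 60.0
finger_force: 0.0
```

```bash
python3 -c "
from h import *
go([528.4,-318,240],52.6)
grab('wrist','w6'); grab('top','t6'); 
for f in('w6','t6'):
  im,P=cloud(f); q=P.reshape(-1,3);q=q[(np.hypot(q[:,0]-528,q[:,1]+318)<140)]
  a=q[(q[:,2]>52)&(q[:,2]<62)];print(f,'walls',len(a),cv2.minAreaRect(a[:,:2].astype(np.float32)))
  a=q[(q[:,2]>115)&(q[:,2]<126)];print(f,'handle',len(a),cv2.minAreaRect(a[:,:2].astype(np.float32)),np.median(a,0))
im,P=cloud('t6'); q=P.reshape(-1,3);q=q[(np.hypot(q[:,0]-527,q[:,1]-251.7)<140)]
a=q[(q[:,2]>79)&(q[:,2]<90)];print('lower',cv2.minAreaRect(a[:,:2].astype(np.float32)))
"
```

```text
t 19.7 grasp [ 516.1 -157.6  238.3] yaw 52.75 tilt z [ 0.0016 -0.0026 -1.    ] w 60.0 ff 0.0 F [-0.6 -0.6 -0.5]
 shift(now axes) [-120.2  106.8   -1.2] shift(after turn) [-119.9  107.2   -1.7] turn [0.0028 0.0011 0.0026]
w6 walls 2016 ((526.1253662109375, -318.48895263671875), (203.37628173828125, 153.18975830078125), 52.31675720214844)
w6 handle 317 ((557.4713745117188, -276.872802734375), (21.02436065673828, 15.348855018615723), 45.353763580322266) [ 557.68508098 -275.34302935  118.8021775 ]
t6 walls 200 ((508.5419921875, -345.1137390136719), (137.94459533691406, 152.2371063232422), 52.63870620727539)
t6 handle 109 ((511.03216552734375, -340.0660400390625), (69.11283111572266, 16.66967010498047), 52.454376220703125) [ 509.92429126 -341.55436259  120.59645245]
lower ((496.78106689453125, 246.6317596435547), (215.48443603515625, 202.2662353515625), 7.712696552276611)
```

Request:
servo_tool([
  [0,0,0,-25,25,10,60],
  [0,0,0,-30,30,10,60],
  [0,0,0,-30,30,10,60],
  [0,0,0,-20,20,10,60],
  [0,0,0,0,0,10,60],
  [0,0,0,0,0,0,60],
  [0,0,0,0,0,0,60],
])

```text
time: 20.5
position: [536.6, -297.6, 343.3]
orientation: [-2.807, -1.407, -0.002]
contact_force: [0.9, 0.2, 0.7]
gripper_width: 60.1
finger_force: 0.0
```

```bash
python3 -c "
from h import *
go([527,-318.5,108],52.5)
grab('wrist','w7')
im,P=cloud('w7'); q=P.reshape(-1,3);q=q[(np.hypot(q[:,0]-528,q[:,1]+318)<140)]
a=q[(q[:,2]>53)&(q[:,2]<61)];print('walls',len(a),cv2.minAreaRect(a[:,:2].astype(np.float32)))
a=q[(q[:,2]>112)&(q[:,2]<126)];print('handle',len(a),cv2.minAreaRect(a[:,:2].astype(np.float32)),np.median(a,0))
"
```

```text
t 20.5 grasp [ 536.7 -297.3  188.3] yaw 53.26 tilt z [ 1.0e-04  2.1e-03 -1.0e+00] w 60.1 ff 0.0 F [0.9 0.2 0.7]
 shift(now axes) [-22.9   5.   80.3] shift(after turn) [-22.7   5.2  80.3] turn [-0.0012 -0.0018  0.0132]
walls 4002 ((526.0366821289062, -318.91778564453125), (203.03643798828125, 153.11744689941406), 52.560298919677734)
handle 3627 ((526.3876342773438, -318.17535400390625), (124.44799041748047, 16.027141571044922), 52.44610595703125) [ 531.29062445 -311.41843475  119.08775192]
```

View pics/w7.png

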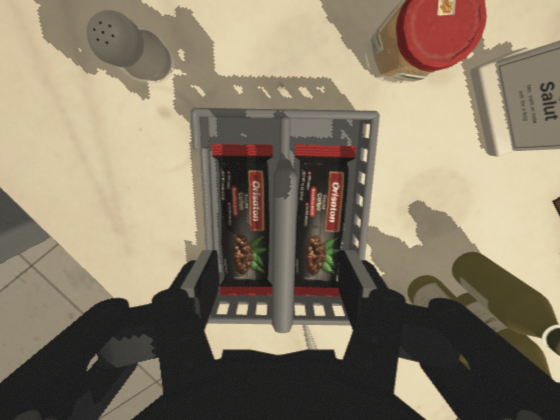

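The view shows the handle bar along column 283, both bars in place at (243,220) and (323,220), and the tray centred where the top view put it.

Request:
servo_tool([
  [0,0,0.013,-12,2,0,60],
  [0,0,0,-11,2,10,50],
  [0,0,0,0,0,20,45],
  [0,0,0,0,0,20,45],
  [0,0,0,0,0,20,45],
  [0,0,0,0,0,9,45],
  [0,0,0,0,0,0,45],
], squeeze=90)

```text
time: 21.25
position: [524.0, -321.5, 262.8]
orientation: [-2.819, -1.383, 0.003]
contact_force: [-1.2, -0.3, 0.4]
gripper_width: 44.9
finger_force: 0.0
```

```bash
python3 -c "
from h import *
go([526.2,-318.5,108],52.5)"
```

```text
t 21.25 grasp [ 523.6 -321.4  107.8] yaw 52.26 tilt z [-0.0027  0.001  -1.    ] w 44.9 ff 0.0 F [-1.2 -0.3  0.4]
 shift(now axes) [ 3.8  0.3 -0.2] shift(after turn) [ 3.8  0.3 -0.2] turn [-0.0028  0.0008 -0.0042]
```

Request:
servo_tool([
  [0,0,-0.004,3.8,0.3,0,45],
  [0,0,0,0,0,0,45],
  [0,0,0,0,0,0,20],
  [0,0,0,0,0,0,8],
  [0,0,0,0,0,0,4],
  [0,0,0,0,0,0,4],
  [0,0,0,0,0,0,4],
], squeeze=90)

```text
time: 21.95
position: [527.3, -318.1, 264.8]
orientation: [-2.817, -1.39, 0.001]
contact_force: [-2.5, 1.6, 5.0]
gripper_width: 14.6
finger_force: 87.7
```

```bash
python3 -c "
from h import *
go([526.2,-318.5,108],52.5)"
```

```text
t 21.95 grasp [ 527.2 -318.1  109.8] yaw 52.53 tilt z [-6.e-04  2.e-04 -1.e+00] w 14.6 ff 87.7 F [-2.5  1.6  5. ]
 shift(now axes) [-1.  -0.5  1.8] shift(after turn) [-1.  -0.5  1.8] turn [-0.0006  0.0002  0.0006]
```

Request:
servo_tool([
  [0,0,0,0,0,-3,4],
  [0,0,0,0,0,-8,4],
  [0,0,0,0,0,-15,4],
  [0,0,0,0,0,-20,4],
  [0,0,0,0,0,-20,4],
  [0,0,0,0,0,-10,4],
  [0,0,0,0,0,0,4],
  [0,0,0,0,0,0,4],
])

```text
time: 22.75
position: [527.2, -318.2, 339.9]
orientation: [-2.817, -1.39, 0.001]
contact_force: [0.3, -0.0, -7.1]
gripper_width: 14.7
finger_force: 88.2
```

```bash
python3 -c "
from h import *
go([526.2,-318.5,240],52.5)
print(env.get_state()['ft_torque'])
grab('wrist','w8')
im,P=cloud('w8'); q=P.reshape(-1,3);q=q[(np.hypot(q[:,0]-528,q[:,1]+318)<140)]
print(np.histogram(q[:,2],np.arange(60,210,10)))
dz=75
a=q[(q[:,2]>53+dz)&(q[:,2]<63+dz)];print('walls',len(a),cv2.minAreaRect(a[:,:2].astype(np.float32)))
A=np.c_[a-a.mean(0)];print('plane',np.linalg.svd(A,full_matrices=False)[2][2].round(4))
a=q[(q[:,2]>110+dz)&(q[:,2]<126+dz)];print('handle',len(a),cv2.minAreaRect(a[:,:2].astype(np.float32)),np.median(a,0))
"
```

```text
t 22.75 grasp [ 527.1 -318.2  184.9] yaw 52.53 tilt z [-7.e-04  3.e-04 -1.e+00] w 14.7 ff 88.2 F [ 0.3 -0.  -7.1]
 shift(now axes) [ -0.8  -0.6 -55.1] shift(after turn) [ -0.8  -0.6 -55.1] turn [-0.0007  0.0002  0.0005]
[ 0.1504071  -0.05095417  0.00329442]
(array([    0,     0, 11163, 18692,  8238,  1067,   867,  6877,   988,
          21,    40,   395,   872,  7979]), array([ 60,  70,  80,  90, 100, 110, 120, 130, 140, 150, 160, 170, 180,
       190, 200]))
walls 7198 ((533.496826171875, -310.3066711425781), (178.9984893798828, 152.6602783203125), 52.556636810302734)
plane [ 0.0018 -0.0043  1.    ]
handle 8609 ((535.9989013671875, -310.01434326171875), (95.81888580322266, 40.54899978637695), 37.798675537109375) [ 540.2986124  -303.57385332  194.17023096]
```

```bash
python3 -c "
from h import *
grab('top','t9')
for f in('top0','t9'):
  im,P=cloud(f); q=P.reshape(-1,3); a=np.radians(8.2); L=(q[:,:2]-[527,251.7])@np.array([[np.cos(a),-np.sin(a)],[np.sin(a),np.cos(a)]])
  m=(abs(L[:,0])<90)&(abs(L[:,1])<115)&(q[:,2]>55)&(q[:,2]<92); print(f,m.sum(),cv2.minAreaRect(q[m][:,:2].astype(np.float32)))
"
```

```text
top0 778 ((528.203369140625, 251.53146362304688), (152.73553466796875, 203.26910400390625), 7.998226642608643)
t9 1776 ((528.401611328125, 251.12521362304688), (152.8431854248047, 202.80377197265625), 7.735716342926025)
```

Request:
servo_tool([
  [0,0,0,0,0,-15,4],
  [0,0,0,0,0,-30,4],
  [0,0,0,0,0,-30,4],
  [0,0,0,0,0,-10,4],
  [0,0,0,8,-6,0,4],
  [0,0,0,16,-13,0,4],
  [0,0,0,24,-19,0,4],
  [0,0,0,28,-22,0,4],
])

```text
time: 23.65
position: [525.1, -220.6, 422.6]
orientation: [-2.816, -1.386, 0.005]
contact_force: [1.9, 0.6, -6.2]
gripper_width: 14.9
finger_force: 88.6
```

Request:
servo_tool([
  [0,0,0,28,-23,0,4],
  [0,0,0,28,-23,0,4],
  [0,0,0,28,-23,0,4],
  [0,0,0,28,-22,0,4],
  [0,0,0,28,-22,0,4],
  [0,0,0,20,-16,0,4],
  [0,0,0,10,-8,0,4],
  [0,0,0,0,0,0,4],
])

```text
time: 24.45
position: [520.2, -1.0, 424.0]
orientation: [-2.813, -1.395, 0.003]
contact_force: [0.5, -0.0, -6.6]
gripper_width: 14.4
finger_force: 88.6
```

Request:
servo_tool([
  [0,0,-0.06,0,0,0,4],
  [0,0,-0.11,0,0,0,4],
  [0,0,-0.13,0,0,0,4],
  [0,0,-0.13,0,0,0,4],
  [0,0,-0.13,0,0,0,4],
  [0,0,-0.12,0,0,0,4],
  [0,0,-0.08,0,0,0,4],
  [0,0,-0.037,0,0,0,4],
])

```text
time: 25.25
position: [520.7, -6.0, 424.3]
orientation: [-2.058, -2.373, 0.004]
contact_force: [0.3, 0.5, -6.5]
gripper_width: 14.6
finger_force: 88.6
```

```bash
python3 -c "
from h import *
go([526.8,252.9,250],98.2)"
```

```text
t 25.25 grasp [520.4  -6.2 269.3] yaw 98.12 tilt z [-0.0017 -0.0016 -1.    ] w 14.6 ff 88.6 F [ 0.3  0.5 -6.5]
 shift(now axes) [255.7  43.   18.9] shift(after turn) [255.6  43.3  19.3] turn [-0.0019  0.0013 -0.0013]
```

Request:
servo_tool([
  [0,0,0,10,2,0,4],
  [0,0,0,22,4,0,4],
  [0,0,0,32,5,0,4],
  [0,0,0,36,6,0,4],
  [0,0,0,36,6,0,4],
  [0,0,0,36,6,0,4],
  [0,0,0,34,6,0,4],
  [0,0,0,26,4,0,4],
])

```text
time: 26.05
position: [526.3, 234.1, 424.8]
orientation: [-2.057, -2.373, -0.001]
contact_force: [0.5, -0.2, -6.3]
gripper_width: 14.6
finger_force: 88.6
```

Request:
servo_tool([
  [0,0,0,16,3,0,4],
  [0,0,0,7,1,0,4],
  [0,0,0,0,0,15,4],
  [0,0,0,0,0,20,4],
  [0,0,0,0,0,10,4],
  [0,0,0,0,0,0,4],
  [0,0,0,0,0,0,4],
])

```text
time: 26.75
position: [527.6, 254.7, 380.5]
orientation: [2.058, 2.373, 0.0]
contact_force: [0.9, 0.2, -5.8]
gripper_width: 14.7
finger_force: 88.6
```

```bash
python3 -c "
from h import *
go([526.6,252.7,195],98.1)"
```

```text
t 26.75 grasp [527.7 254.6 225.5] yaw 98.12 tilt z [ 4.e-04 -2.e-04 -1.e+00] w 14.7 ff 88.6 F [ 0.9  0.2 -5.8]
 shift(now axes) [-1.7 -1.3 30.5] shift(after turn) [-1.8 -1.3 30.5] turn [0.0004 0.0003 0.0003]
```

Request:
servo_tool([
  [0,0,0,-1.8,-1.3,6,4],
  [0,0,0,0,0,12,4],
  [0,0,0,0,0,9,4],
  [0,0,0,0,0,0,4],
  [0,0,0,0,0,0,4],
])

```text
time: 27.25
position: [526.0, 253.3, 352.8]
orientation: [-2.057, -2.374, 0.001]
contact_force: [0.4, -0.3, -6.6]
gripper_width: 14.6
finger_force: 88.6
```

```bash
python3 -c "
from h import *
go([526.6,252.7,195],98.1)
grab('scene','s10'); im,_=cloud('s10'); cv2.imwrite('pics/s10c.png',cv2.resize(im[180:340,170:320],None,fx=3.7,fy=3.7,interpolation=cv2.INTER_CUBIC))"
```

```text
t 27.25 grasp [525.9 253.3 197.8] yaw 98.2 tilt z [-8.e-04 -3.e-04 -1.e+00] w 14.6 ff 88.6 F [ 0.4 -0.3 -6.6]
 shift(now axes) [-0.7  0.6  2.8] shift(after turn) [-0.7  0.6  2.8] turn [-0.0008  0.0002  0.0017]
```

View pics/s10c.png

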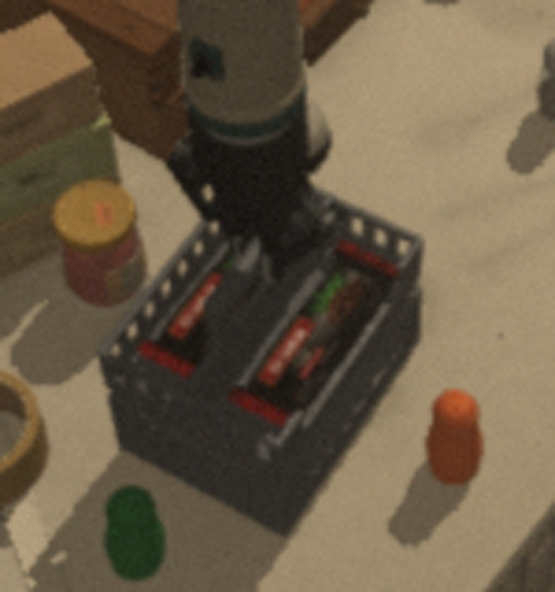

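The tray hangs squarely over the lower one, both cut-down fronts on the lower-right side. I'll lower it slowly.

Request:
servo_tool([
  [0,0,0,-0.6,0.5,2,4],
  [0,0,0,0,0,2,4],
  [0,0,0,0,0,1.5,4],
  [0,0,0,0,0,0,4],
])

```text
time: 27.7
position: [526.6, 252.7, 347.5]
orientation: [-2.057, -2.374, 0.001]
contact_force: [-0.2, 0.3, -6.4]
gripper_width: 14.7
finger_force: 88.6
```

Request:
servo_tool([
  [0,0,0,0,0,1.5,4],
  [0,0,0,0,0,1,4],
  [0,0,0,0,0,0,4],
  [0,0,0,0,0,0,4],
])

```text
time: 28.1
position: [526.7, 252.8, 345.2]
orientation: [2.057, 2.375, 0.0]
contact_force: [0.6, -1.1, -7.0]
gripper_width: 14.3
finger_force: 88.6
```

```bash
python3 -c "
from h import *
go([526.6,252.7,184],98.1);print(env.get_state()['ft_torque'])"
```

```text
t 28.1 grasp [526.7 252.8 190.2] yaw 98.2 tilt z [ 0. -0. -1.] w 14.3 ff 88.6 F [ 0.6 -1.1 -7. ]
 shift(now axes) [-0.1 -0.1  6.2] shift(after turn) [-0.1 -0.1  6.2] turn [0.     0.     0.0017]
[-0.11936817  0.01412539 -0.00564626]
```

Request:
servo_tool([
  [0,0,0,0,0,1,4],
  [0,0,0,0,0,1,4],
  [0,0,0,0,0,1,4],
  [0,0,0,0,0,0,4],
])

```text
time: 28.5
position: [526.6, 252.7, 342.0]
orientation: [-2.057, -2.374, 0.001]
contact_force: [0.3, 1.4, -6.2]
gripper_width: 14.5
finger_force: 88.6
```

Request:
servo_tool([
  [0,0,0,0,0,1,4],
  [0,0,0,0,0,1,4],
  [0,0,0,0,0,0.7,4],
  [0,0,0,0,0,0,4],
])

```text
time: 28.9
position: [526.6, 252.8, 339.4]
orientation: [-2.057, -2.374, 0.0]
contact_force: [0.8, 0.3, -6.9]
gripper_width: 14.9
finger_force: 88.6
```

```bash
python3 -c "
from h import *
go([526.6,252.7,184],98.1);print(env.get_state()['ft_torque'])"
```

```text
t 28.9 grasp [526.6 252.8 184.4] yaw 98.2 tilt z [-2.e-04 -1.e-04 -1.e+00] w 14.9 ff 88.6 F [ 0.8  0.3 -6.9]
 shift(now axes) [-0.1 -0.   0.4] shift(after turn) [-0.1 -0.   0.4] turn [-0.0002  0.0001  0.0017]
[-0.08830455  0.03325598  0.02641747]
```

Smooth entry, no side force. I'll go on until it carries the weight.

Request:
servo_tool([
  [0,0,0,0,0,0.6,4],
  [0,0,0,0,0,0.6,4],
  [0,0,0,0,0,0.4,4],
  [0,0,0,0,0,0,4],
])

```text
time: 29.3
position: [526.7, 252.9, 338.6]
orientation: [2.057, 2.374, 0.001]
contact_force: [-2.0, -0.6, 1.3]
gripper_width: 14.6
finger_force: 89.8
```

```bash
python3 -c "
from h import *
go([526.6,252.7,184],98.1);print(env.get_state()['ft_torque'])"
```

```text
t 29.3 grasp [526.7 252.9 183.6] yaw 98.19 tilt z [ 6.e-04  1.e-04 -1.e+00] w 14.6 ff 89.8 F [-2.  -0.6  1.3]
 shift(now axes) [-0.2 -0.2 -0.4] shift(after turn) [-0.2 -0.2 -0.4] turn [0.0006 0.     0.0016]
[-0.24618988  0.45967076  0.01189442]
```

Request:
servo_tool([
  [0,0,0,0,0,0.3,4],
  [0,0,0,0,0,0,14],
  [0,0,0,0,0,0,18],
  [0,0,0,0,0,0,30],
  [0,0,0,0,0,0,45],
  [0,0,0,0,0,-10,45],
  [0,0,0,0,0,-30,45],
  [0,0,0,0,0,-40,45],
])

```text
time: 30.1
position: [526.3, 252.5, 417.6]
orientation: [-2.056, -2.374, 0.005]
contact_force: [1.4, 1.0, -0.4]
gripper_width: 45.1
finger_force: 0.0
```

Request:
servo_tool([
  [0,0,0,0,0,-30,45],
  [0,0,0,-25,-4,0,45],
  [0,0,0,-40,-7,0,45],
  [0,0,0,-40,-7,0,45],
  [0,0,0,-40,-7,0,45],
  [0,0,0,-20,-4,0,45],
  [0,0,0,0,0,0,45],
  [0,0,0,0,0,0,45],
])

```text
time: 30.9
position: [521.6, 85.6, 448.4]
orientation: [2.058, 2.374, 0.002]
contact_force: [0.4, 1.0, 0.6]
gripper_width: 45.1
finger_force: 0.0
```

```bash
python3 -c "
from h import *
go([526.6,252.7,184],98.1)
grab('scene','s11'); im,_=cloud('s11'); cv2.imwrite('pics/s11c.png',cv2.resize(im[100:360,140:360],None,fx=2.3,fy=2.3,interpolation=cv2.INTER_CUBIC))
grab('wrist','w11')
for f in('s11','w11'):
  _,P=cloud(f);q=P.reshape(-1,3);q=q[np.hypot(q[:,0]-527,q[:,1]-251.7)<125]
  a=q[(q[:,2]>120)&(q[:,2]<140)]
  print(f,len(a),np.percentile(a[:,2],[10,50,90,97]).round(1),cv2.minAreaRect(a[:,:2].astype(np.float32)))
  L=(a[:,:2]-[527,251.7])
  for sx in(-1,1):
    for sy in(-1,1):
      m=(L[:,0]*sx>20)&(L[:,1]*sy>20); print(sx,sy,m.sum(),np.percentile(a[m,2],[50,90]).round(1) if m.sum() else '')
  h=q[(q[:,2]>180)&(q[:,2]<210)]; print('handle',len(h),np.percentile(h[:,2],[50,90]).round(1) if len(h) else '')
"
```

```text
t 30.9 grasp [521.8  85.7 293.4] yaw 98.16 tilt z [ 1.3e-03  9.0e-04 -1.0e+00] w 45.1 ff 0.0 F [0.4 1.  0.6]
 shift(now axes) [164.6  28.3 109.5] shift(after turn) [164.7  28.3 109.4] turn [ 0.0014 -0.0007  0.001 ]
s11 754 [123.1 130.1 134.7 138.8] ((527.3722534179688, 250.56935119628906), (154.6566925048828, 205.9099884033203), 7.973215579986572)
-1 -1 72 [128.8 132. ]
-1 1 114 [129.9 133.2]
1 -1 109 [129.9 133. ]
1 1 136 [130.1 133. ]
handle 298 [191.7 194.9]
w11 2814 [128.7 130.5 131.7 133.4] ((533.7908935546875, 202.774658203125), (153.5120086669922, 104.67347717285156), 8.344237327575684)
-1 -1 575 [130.6 131.6]
-1 1 0 
1 -1 1303 [130.5 131.6]
1 1 0 
handle 1843 [192.8 194.3]
```

View pics/s11c.png

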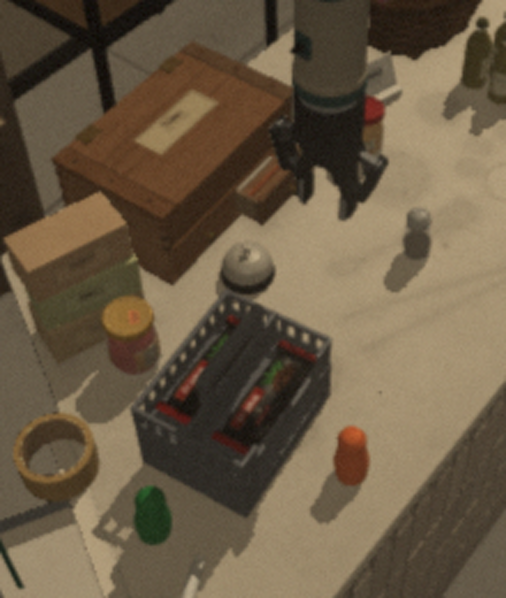

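The tray is home: its rim measures about 130.5 level, with the known −1.4 mm camera bias against the expected 132. The shaker stands upright at (418,232), and the bars and bystanders are in place.

```bash
python3 -c "
from h import *
print(env.close_job())"
```

```text
the job is handed in; nothing more can be done
None
```

The job is handed in at about 31 s: the shaker stands upright on the bare counter, the carton lies flat in the lower tray, and the handled tray with both chocolate bars measures level and fully seated, fronts on the same side; the judge's result was not shown to me.

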